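Heft lookalike canisters and clip each into its stand

TASK

The three lookalike sample canisters have been mixed up: one holds a solid slug, one a hollow sleeve and one only a light liner. Lift each briefly to judge its weight, then press it gently but fully home, upright, in its clip stand: the heaviest in the red stand, the middle one in the yellow, the lightest in the blue. Do not tip a canister over or disturb the other things on the bench.

Things in the scene. Friction and masses are not known exactly. Their poses are not given: they have to be found in the camera images.
- canister_a: one of three lookalike sealed canisters, upright at the start: metal body 39 mm in diameter, 85 mm high, foot tapered to 31 mm over the lowest 11 mm; black ribbed cap 40 mm in diameter from 60 to 85 mm height, grip it there. Origin: centre of its underside, z up. What is in it is hidden and changes: one of each, total 0.50-0.62 kg with slug, 0.28-0.36 with sleeve, 0.12-0.14 with liner; the core may rattle
- canister_b: one of three lookalike sealed canisters, upright at the start: metal body 39 mm in diameter, 85 mm high, foot tapered to 31 mm over the lowest 11 mm; black ribbed cap 40 mm in diameter from 60 to 85 mm height, grip it there. Origin: centre of its underside, z up. What is in it is hidden and changes: one of each, total 0.50-0.62 kg with slug, 0.28-0.36 with sleeve, 0.12-0.14 with liner; the core may rattle
- canister_c: one of three lookalike sealed canisters, upright at the start: metal body 39 mm in diameter, 85 mm high, foot tapered to 31 mm over the lowest 11 mm; black ribbed cap 40 mm in diameter from 60 to 85 mm height, grip it there. Origin: centre of its underside, z up. What is in it is hidden and changes: one of each, total 0.50-0.62 kg with slug, 0.28-0.36 with sleeve, 0.12-0.14 with liner; the core may rattle
- stand_red: red clip stand for the canister with the solid slug, fixed: painted block 64x64 mm on a dark 72x72 mm foot plate, 42 mm high in all, with one round upright well 43.5 mm in diameter and 28 mm deep to a black buffer pad, open at the top with a 3 mm chamfer. Origin: centre of the underside, z up
- red_seat (a point): top centre of the unloaded rubber buffer pad that is the floor of the red stand's well, 14 mm above the worktop; the pad yields about 1 mm for every 6 N, up to 5 mm, then is hard. The underside of a canister lies here when fully home. More than 40 N between canister and stand is too much
- red_mouth (a point): centre of the red stand's well mouth, 28 mm above its seat. Two black sprung noses, 35 mm apart on the stand's y axis, reach into the well 16 mm above its floor; they catch the canister's taper about 10 mm before it is home, so it must be pushed down, with up to about 15 N, until the foot sits on the pad
- stand_yellow: yellow clip stand for the canister with the hollow sleeve, fixed: painted block 64x64 mm on a dark 72x72 mm foot plate, 42 mm high in all, with one round upright well 43.5 mm in diameter and 28 mm deep to a black buffer pad, open at the top with a 3 mm chamfer. Origin: centre of the underside, z up
- yellow_seat (a point): top centre of the unloaded rubber buffer pad that is the floor of the yellow stand's well, 14 mm above the worktop; the pad yields about 1 mm for every 6 N, up to 5 mm, then is hard. The underside of a canister lies here when fully home. More than 40 N between canister and stand is too much
- yellow_mouth (a point): centre of the yellow stand's well mouth, 28 mm above its seat. Two black sprung noses, 35 mm apart on the stand's y axis, reach into the well 16 mm above its floor; they catch the canister's taper about 10 mm before it is home, so it must be pushed down, with up to about 15 N, until the foot sits on the pad
- stand_blue: blue clip stand for the canister with the light liner, fixed: painted block 64x64 mm on a dark 72x72 mm foot plate, 42 mm high in all, with one round upright well 43.5 mm in diameter and 28 mm deep to a black buffer pad, open at the top with a 3 mm chamfer. Origin: centre of the underside, z up
- blue_seat (a point): top centre of the unloaded rubber buffer pad that is the floor of the blue stand's well, 14 mm above the worktop; the pad yields about 1 mm for every 6 N, up to 5 mm, then is hard. The underside of a canister lies here when fully home. More than 40 N between canister and stand is too much
- blue_mouth (a point): centre of the blue stand's well mouth, 28 mm above its seat. Two black sprung noses, 35 mm apart on the stand's y axis, reach into the well 16 mm above its floor; they catch the canister's taper about 10 mm before it is home, so it must be pushed down, with up to about 15 N, until the foot sits on the pad
- spanner: open-ended steel spanner, 32x152x7 mm, lying flat, long axis its y; origin under its middle; a bystander
- data_stick: blue data stick, 16x51x8 mm, long axis its y; origin under its middle; a bystander
- marker_pen: white and black marker pen, 17x135x16 mm, long axis its y; origin under its middle; a bystander
- tin: round white tin, 65 mm in diameter, 53 mm high; origin under its middle; a bystander
- steel_tweezers: steel tweezers, 13x122x9 mm, long axis its y; origin under its middle; a bystander
Not all that is in view belongs to the job. Leave any orange or purple look-alike of the canister_c alone.

How it is judged:
By the outcome, as a careful person would: the job done as asked, in the order asked, and still so for the second after the job is handed in, with the robot touching nothing.
It also fails if it takes over 70 s, if anything falls off the work surface, if the arm or the gripper's body presses on something with over 40 N, if the wrist force passes 120 N, or if a joint passes its speed limit or range.

ROBOT

A 6-joint arm with a two-finger parallel gripper is mounted at the origin on a cart in front of the work surface, level with it; the furniture and walls round the work are solid. World frame = base frame: x ahead of the robot, y to its left, z up, the work surface at z = 0. Lengths are in m, angles in rad, forces in N, time in s.
With the tool pointing down it reaches from about 0.4 to 0.925 m from the base axis. Payload 3.4 kg.
Tool frame: the origin (TCP) lies on the centre line of the jaws, within the pads' length; the fingertips stand 14 mm ahead of it and the grasp point (between the pads) lies 5 mm behind it; z points along the fingers, x is the direction in which the jaws open and shut, and the axes are right-handed (so a half turn about z gives the same grasp; the last joint's range is limited). The gripper opens to 85 mm and grips with 20 to 120 N. Pads are 22 mm wide; open, the fingers measure 114 mm over their backs; the gripper's body (76 mm by 85 mm) begins 54 mm behind the grasp point. The pads swing forward as they close: fully open they stand 13 mm farther back than shut.
Start: joints at [-1.327, 0.307, 1.506, -0, 1.328, -0.073], TCP at [0.179, -0.546, 0.245] pointing down, gripper open.
Joint ranges: [-3.12, 3.12], [-1.05, 2.28], [0.14, 2.33], [-1.42, 4.57], [0.1, 2.73], [-2.68, 2.68]. Speed limits (rad/s): [2.57, 2.57, 3.14, 3.14, 3.14, 3.14].

INTERFACE

Orientations are given as a rotation vector (axis times angle).
In Python, from plant import ctrl gives the robot as it stands. The module is installed in compiled form; this text tells all that it offers.
- The arm moves only by the tool step_arm, never from a script. Its argument "targets" is a list of rows, each an object of numbers: "dx", "dy", "dz": the shift along the tool's x, y, z each as a share of 0.05 m, from -1 to 1; "wx", "wy", "wz": the turn, a rotation vector about the tool's x, y, z each as a share of 0.08 rad, from -1 to 1. In form: [{"dx": .., "dy": .., "dz": .., "wx": .., "wy": .., "wz": ..}, ...]. A call has 1 to 12 rows; each row shifts and turns the commanded pose from where the row before left it, along the tool's axes as they then stand; what a row does not reach is not made up. A row lasts 1/10 s, in which the tool goes at most 50 mm and 8.59 degrees, less where a joint would pass 70% of its speed; a pose out of reach is approached as far as the arm can. A call with a number of a shift or a turn outside -1 to 1 is refused whole. A call with a gripper value outside its range is refused whole. "gripper" is the opening, from 0 (shut) to 1 (fully open), set as the call begins (left out, the last holds). The fingers move at their own pace and stop on an object; "grip_force" is the grip in N (left out, the last holds). Time passes only in rows, so rows that do not move let the fingers close. It gives the time, the measured TCP pose, the force and the opening at its end, in the units of the state.
- ctrl.read_state(): the state, without advancing time (a new reading comes with each control period).
- ctrl.read_camera(name): name is "scene" or "top"; returns (picture, depth): 420x560x3 uint8, red, green, blue; 420x560 float32, m along the optical axis (not along the pixel's ray), 0 where there is no reading.
- ctrl.camera_model(name): a dict with "fovy" (degrees; the focal length in pixels is half the picture's height over the tangent of half this angle, whatever the lens; pixels are square), "cx", "cy" (the principal point, pixels), "cam_to_world" (4x4, takes a point from camera to world coordinates). Camera axes: x right, y up, looking along -z (the intrinsics and any distortion apply to the point x, -y, -z); pixel columns grow to the right and rows downward; lengths in m; the calibration is good to about 2 mm. A picture is of the moment at which its call begins. camera_model takes no time and is no camera call.
- ctrl.sign_off(): hands the job in, once; it reports no verdict.
Trained networks look in the newest picture that a camera, given by its name, has taken for a name from the list of things; names that differ only in an ending like _2 or _b are one class to them, and where a whole thing is asked for, a point or a joint stands for the part that bears it (a point fixed in the world has none). Each returns a list of dicts, best first, with "p" (0 to 1); they miss things now and then, are a little off and sometimes report something else, mostly with a low value. They report only what shows in the picture. A call takes as long as a camera call. They do not tell look-alikes from the thing itself.
- ctrl.outline_of(query, camera): "pixels" (420x560 bool, what is visible of it) and "uv" ([column, row] in pixels, amid what is visible of it).
The state is a dict: "t": time; "joint_pos": joint angles; "joint_vel": joint speeds; "joint_torque": joint torques, N m; "tcp_pos": TCP position; "tcp_rot": TCP orientation; "contact_force": force on the tool from outside, world axes, zero at the start; "ft_torque": the same for the moment, N m; "width": finger opening in m.
Only numpy, scipy, OpenCV 4.12 (cv2) and the standard library are available. Lean on these libraries where they do the work, as an engineer would, in place of code of your own. Each camera call takes 0.05 s, during which the arm holds its last target.

## Working session

There is one attempt and no reset: what is moved stays moved. The work goes in short steps, Python scripts to look and compute and a tool call to move; the robot and the scene stay as the last step left them, time stands still between calls to the robot, and variables do not carry over. Pictures are saved under pics/ and viewed, and the job is handed in when it is done.

Besides the shell and the picture viewer there is one more tool, called as name(argument=value, ...) on one line, values as JSON. step_arm: Moves the arm, as the interface text tells. Shift numbers are shares of 0.05 m and turn numbers shares of 0.08 rad, none past 1 either way. Its arguments: {"type":"object","properties":{"targets":{"type":"array"},"gripper":{"type":"number"},"grip_force":{"type":"number"}},"required":["targets"]}

```bash
mkdir -p pics
python3 - <<'E'
from plant import ctrl
import cv2,numpy as np
s=ctrl.read_state()
for k,v in s.items(): print(k,np.round(v,4))
for n in ("scene","top"):
    m=ctrl.camera_model(n); print(n,{k:np.round(v,4).tolist() for k,v in m.items()})
    p,d=ctrl.read_camera(n)
    np.savez(f"pics/{n}0.npz",p=p,d=d)
    cv2.imwrite(f"pics/{n}0.png",p[:,:,::-1])
    print(d.min(),d.max(),(d==0).mean())
E
```

```text
t 0.0
joint_pos [-1.3276  0.3076  1.5077 -0.      1.3284 -0.0735]
joint_vel [-0.0034  0.0003  0.001   0.0011 -0.0007 -0.0013]
joint_torque [-8.0000e-04 -4.5756e+01 -2.5192e+01  1.0000e-04  1.3300e-02 -0.0000e+00]
tcp_pos [ 0.1789 -0.5458  0.2444]
tcp_rot [-2.5429e+00  1.8426e+00  2.4000e-03]
contact_force [-0.3444 -0.2982 -0.206 ]
ft_torque [0.0419 0.0249 0.0019]
width 0.085
scene {'fovy': 55.305, 'cx': 279.4362, 'cy': 208.7486, 'cam_to_world': [[-0.6671, 0.5217, -0.5318, -0.0774], [-0.7448, -0.4516, 0.4913, 0.5882], [0.0161, 0.7238, 0.6898, 0.8736], [0.0, 0.0, 0.0, 1.0]]}
0.0 3.0859737 0.003932823129251701
top {'fovy': 54.882, 'cx': 278.2348, 'cy': 205.5139, 'cam_to_world': [[-0.0236, 0.9869, -0.1595, 0.3662], [-0.9997, -0.0222, 0.0103, 0.0137], [0.0066, 0.1597, 0.9871, 1.0212], [0.0, 0.0, 0.0, 1.0]]}
0.0 1.8605143 0.004230442176870748
```

View pics/scene0.png

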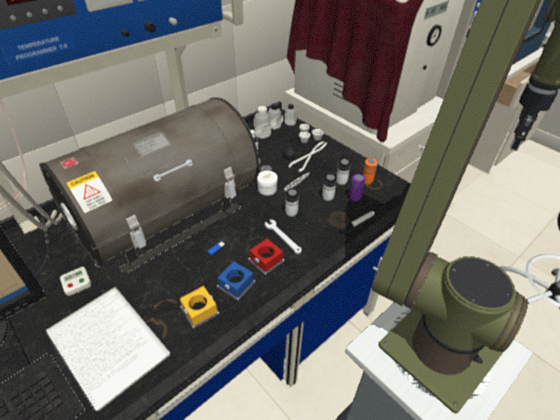

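View pics/top0.png

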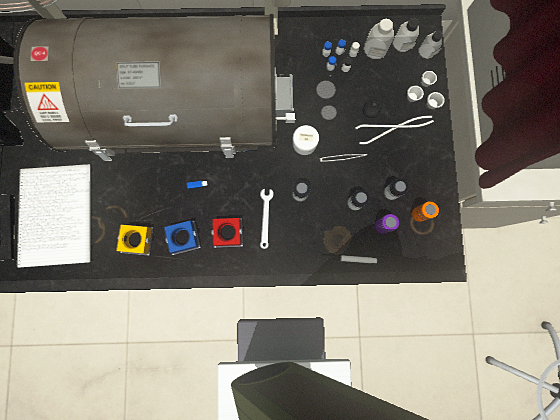

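The top view shows the three black-capped canisters at about (302,188), (357,198) and (397,187). The purple and orange look-alikes are at (388,223) and (426,210). The yellow, blue and red stands are at (135,238), (181,235) and (227,232). Next I'll measure positions.

```bash
cat > h.py <<'E'
import numpy as np,cv2
from plant import ctrl
def K(n):
    m=ctrl.camera_model(n); f=210/np.tan(np.radians(m["fovy"])/2)
    return f,m["cx"],m["cy"],np.array(m["cam_to_world"])
def deproj(n,u,v,d):
    f,cx,cy,T=K(n); u,v,d=map(np.asarray,(u,v,d))
    P=np.stack([(u-cx)/f*d,-(v-cy)/f*d,-d],-1)
    return P@T[:3,:3].T+T[:3,3]
def atz(n,u,v,z):
    f,cx,cy,T=K(n)
    r=T[:3,:3]@np.array([(u-cx)/f,-(v-cy)/f,-1]); s=(z-T[2,3])/r[2]
    return T[:3,3]+s*r
def proj(n,P):
    f,cx,cy,T=K(n); c=(np.asarray(P)-T[:3,3])@T[:3,:3]
    return np.stack([cx+f*c[...,0]/-c[...,2],cy+f*c[...,1]/c[...,2]],-1)
def cloud(n,d):
    v,u=np.mgrid[:420,:560]; return deproj(n,u,v,d)
E
python3 - <<'E'
from h import *
for n in ("scene","top"):
    z=np.load(f"pics/{n}0.npz"); C=cloud(n,z['d'])
    np.save(f"pics/{n}C.npy",C)
    # table heights: sample grid of near-zero points
    for x0 in np.arange(.35,.9,.1):
        print(n,round(x0,2),[ (lambda q: (round(float(np.median(q)),4) if len(q)>5 else None))(C[...,2][(abs(C[...,0]-x0)<.02)&(abs(C[...,1]-y0)<.02)&(abs(C[...,2])<.02)]) for y0 in np.arange(-.5,.5,.1)])
for n in ("top","scene"):
  for q in ("canister_a","stand_red","stand_yellow","stand_blue"):
    r=ctrl.outline_of(q,n)
    for e in r[:6]:
        print(n,q,round(e['p'],2),np.round(e['uv'],1),e['pixels'].sum())
    np.savez(f"pics/o_{n}_{q}.npz",m=np.array([e['pixels'] for e in r]),p=[e['p'] for e in r])
E
```

```text
scene 0.35 [None, None, 0.0009, 0.0006, 0.0005, 0.0001, 0.0003, 0.0003, 0.0006, 0.0006]
scene 0.45 [None, 0.001, 0.001, 0.0006, 0.0009, 0.0007, 0.0058, 0.0013, 0.0009, 0.0015]
scene 0.55 [-0.0002, 0.0008, 0.0012, 0.0006, 0.0009, 0.0005, 0.0009, 0.0007, 0.0009, 0.001]
scene 0.65 [-0.0002, 0.0013, 0.0009, 0.0017, 0.001, 0.0004, 0.0003, 0.0005, 0.0005, 0.0003]
scene 0.75 [0.0002, 0.0018, 0.0018, 0.001, None, 0.0011, 0.0004, 0.0003, 0.0004, 0.0005]
scene 0.85 [-0.0012, 0.0131, 0.0008, 0.0003, None, None, None, None, None, None]
top 0.35 [None, 0.0011, 0.0013, 0.0011, 0.0009, 0.0012, 0.0011, 0.0012, 0.0015, 0.0013]
top 0.45 [None, 0.0013, 0.0004, 0.0011, 0.0012, 0.0009, 0.0021, 0.0013, 0.0012, 0.0014]
top 0.55 [0.0007, 0.0008, 0.0008, 0.0011, 0.0008, 0.0008, 0.0011, 0.0005, 0.001, 0.0014]
top 0.65 [-0.0003, 0.0008, 0.0007, 0.0012, 0.001, 0.0007, 0.0006, 0.0006, 0.0009, 0.0013]
top 0.75 [0.0002, 0.0013, 0.0012, 0.001, 0.0004, 0.0006, None, None, None, None]
top 0.85 [-0.0011, 0.002, 0.0008, 0.0004, 0.0008, None, None, None, None, None]
top canister_a 0.87 [298.  188.4] 316
top canister_a 0.87 [395.9 189.6] 332
top canister_a 0.78 [388.9 223.9] 346
top canister_a 0.72 [423. 213.] 394
top canister_a 0.7 [358.6 202.2] 323
top stand_red 0.8 [226.6 233.2] 852
top stand_yellow 0.95 [134.7 239.5] 945
top stand_yellow 0.73 [359.6 201.3] 281
top stand_blue 0.76 [183.2 236.2] 899
scene canister_a 0.82 [329.8 187.9] 327
scene canister_a 0.79 [292.5 202.8] 324
scene canister_a 0.79 [356.5 188.3] 312
scene canister_a 0.76 [370.6 169.5] 290
scene canister_a 0.66 [343.7 172.6] 309
scene stand_red 0.77 [265.9 258.1] 790
scene stand_yellow 0.55 [198.2 306.4] 983
scene stand_blue 0.8 [232.5 276.8] 905
```

Run:
```python
from h import *
z={n:np.load(f"pics/{n}0.npz") for n in("top","scene")}
C={n:np.load(f"pics/{n}C.npy") for n in z}
seeds={'L':(302,186),'M':(357,196),'R':(397,185),'pur':(389,222),'or':(427,208)}
for k,uv in seeds.items():
    p=atz("top",*uv,.085)
    for n in z:
        c=C[n]; m=(abs(c[...,2]-.087)<.008)&(np.hypot(c[...,0]-p[0],c[...,1]-p[1])<.04)
        q=c[m]; 
        ctr,r=cv2.minEnclosingCircle((q[:,:2]*1000).astype(np.float32))
        print(k,n,m.sum(),np.round(np.median(q,0),4),'mean',np.round(q.mean(0),4),'bbox',np.round((q.min(0)+q.max(0))/2,4),np.round(np.ptp(q,axis=0),4),'circ',np.round(ctr,1),round(r,1), 'zpct',np.round(np.percentile(q[:,2],[10,50,90]),4))
st={'yellow':(135,238),'blue':(181,235),'red':(227,232)}
for k,uv in st.items():
    p=atz("top",*uv,.042)
    for n in z:
        c=C[n]; m=(abs(c[...,2]-.042)<.006)&(np.hypot(c[...,0]-p[0],c[...,1]-p[1])<.055)
        q=c[m]; (ctr,wh,a)=cv2.minAreaRect((q[:,:2]*1000).astype(np.float32))
        # foot plate/hole
        h=c[(c[...,2]<.034)&(np.hypot(c[...,0]-p[0],c[...,1]-p[1])<.018)]
        print(k,n,m.sum(),'z',round(float(np.median(q[:,2])),4),'rect',np.round(ctr,1),np.round(wh,1),round(a,1),'hole',len(h),np.round(h.mean(0),4) if len(h) else '')
for n,box in(("top",(100,160,460,280)),("scene",(170,120,400,340))):
    p=z[n]['p'];a,b,c2,d2=box
    im=p[b:d2,a:c2,::-1]; s=min(800/(c2-a),600/(d2-b))
    cv2.imwrite(f"pics/{n}0z.png",cv2.resize(im,None,fx=s,fy=s,interpolation=cv2.INTER_CUBIC))
```

```text
L top 226 [ 0.5579 -0.052   0.0862] mean [ 0.5581 -0.052   0.086 ] bbox [ 0.5583 -0.0522  0.0847] [0.0386 0.0405 0.0108] circ [558.8 -52.2] 20.4 zpct [0.0838 0.0862 0.0884]
L scene 112 [ 0.5555 -0.0469  0.0859] mean [ 0.5567 -0.0473  0.0855] bbox [ 0.5576 -0.0491  0.0848] [0.0388 0.0395 0.0114] circ [558.8 -49.7] 20.6 zpct [0.0814 0.0859 0.0882]
M top 229 [ 0.5327 -0.1904  0.0864] mean [ 0.5322 -0.1904  0.0862] bbox [ 0.5334 -0.1909  0.0851] [0.0392 0.0403 0.0111] circ [ 532.5 -190.7] 20.6 zpct [0.0839 0.0864 0.0885]
M scene 103 [ 0.5315 -0.1858  0.0858] mean [ 0.5318 -0.1854  0.0854] bbox [ 0.5318 -0.1876  0.085 ] [0.0384 0.0411 0.0118] circ [ 533.5 -187. ] 21.4 zpct [0.0827 0.0858 0.0881]
R top 230 [ 0.5572 -0.2842  0.0862] mean [ 0.5572 -0.2846  0.086 ] bbox [ 0.5579 -0.2852  0.0856] [0.0395 0.039  0.0117] circ [ 557.9 -285.7] 20.3 zpct [0.0833 0.0862 0.0883]
R scene 89 [ 0.5553 -0.2799  0.0853] mean [ 0.556  -0.2798  0.0851] bbox [ 0.5584 -0.2823  0.0848] [0.0394 0.0382 0.0108] circ [ 557.8 -280.6] 21.2 zpct [0.0807 0.0853 0.0882]
pur top 239 [ 0.4723 -0.2551  0.0863] mean [ 0.47
[... 512 characters left out ...]
0.0858] mean [ 0.4992 -0.3463  0.0854] bbox [ 0.5016 -0.3485  0.0849] [0.0405 0.0434 0.0117] circ [ 500.2 -348.5] 22.0 zpct [0.0811 0.0858 0.0885]
yellow top 499 z 0.0428 rect [451.6 358. ] [73.1 63.9] 83.8 hole 95 [0.453  0.3569 0.0154]
yellow scene 468 z 0.0421 rect [452.2 361.6] [70.5 67.1] 82.5 hole 114 [ 0.4596  0.3508 -0.069 ]
blue top 490 z 0.0426 rect [454.8 242.8] [64.4 71.6] 13.3 hole 137 [0.4568 0.2427 0.015 ]
blue scene 390 z 0.0421 rect [455.  245.5] [65.3 72.1] 13.1 hole 171 [ 0.4607  0.2383 -0.3074]
red top 472 z 0.043 rect [464.8 131. ] [70.8 63.6] 89.2 hole 146 [0.463  0.1305 0.0152]
red scene 342 z 0.0421 rect [464.6 134.8] [64.9 70.2] 1.0 hole 106 [ 0.4655  0.1274 -0.4373]
```

View pics/top0z.png

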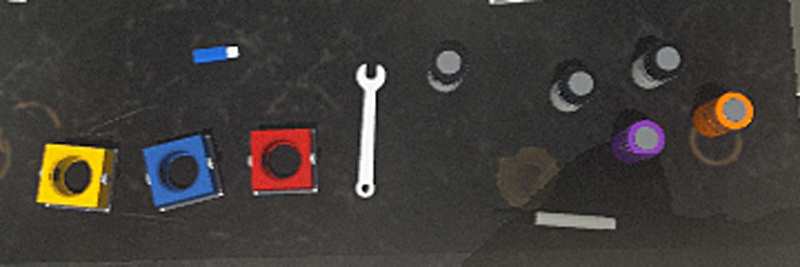

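View pics/scene0z.png

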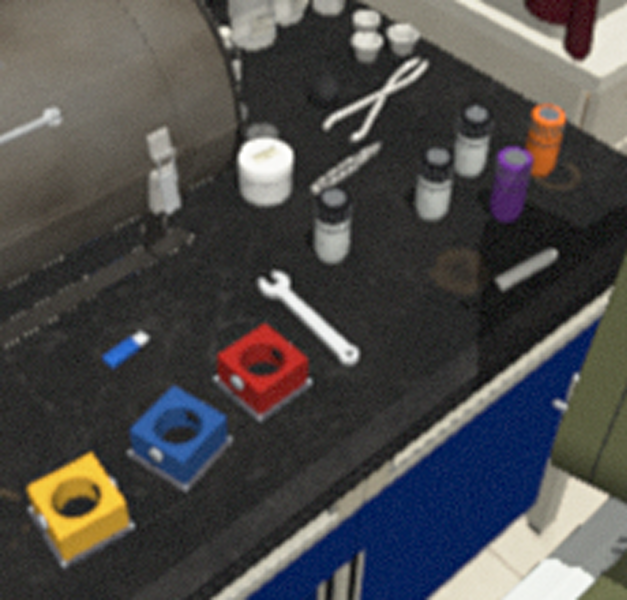

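Both cameras put the cap tops at about 86 mm and the stand tops at 42–43 mm, which matches the text. They differ by 3–4 mm in y, so I'll use the mean for now and calibrate later on the held canister. First I'll square the tool (tool x = −y world, tool y = −x world) and go to the middle canister.

step_arm(targets=[{"wz":0.99},{"wz":0.99},{"wz":0.99},{"wz":0.99},{}], gripper=1, grip_force=60)

```text
invalid input
```

step_arm(targets=[{"dx":-0.65,"dy":-0.645},{"dx":-0.65,"dy":-0.645},{"dx":-0.65,"dy":-0.645},{"dx":-0.65,"dy":-0.645},{"dx":-0.65,"dy":-0.645},{"dx":-0.65,"dy":-0.645},{"dx":-0.65,"dy":-0.645},{"dx":-0.65,"dy":-0.645},{"dx":-0.65,"dy":-0.645},{"dx":-0.65,"dy":-0.645},{"dx":-0.65,"dy":-0.645},{}])

```text
invalid input
```

step_arm(targets=[{"dx":0,"dy":0,"dz":0,"wx":0,"wy":0,"wz":0.99},{"dx":0,"dy":0,"dz":0,"wx":0,"wy":0,"wz":0.99},{"dx":0,"dy":0,"dz":0,"wx":0,"wy":0,"wz":0.99},{"dx":0,"dy":0,"dz":0,"wx":0,"wy":0,"wz":0.99},{"dx":0,"dy":0,"dz":0,"wx":0,"wy":0,"wz":0}], gripper=1, grip_force=60)

```text
t: 1.0
tcp_pos: [0.1791, -0.5464, 0.2453]
tcp_rot: [2.221, -2.222, 0.0]
contact_force: [0.3, -0.7, 0.4]
width: 0.0852
```

step_arm(targets=[{"dx":-0.65,"dy":-0.645,"dz":0,"wx":0,"wy":0,"wz":0},{"dx":-0.65,"dy":-0.645,"dz":0,"wx":0,"wy":0,"wz":0},{"dx":-0.65,"dy":-0.645,"dz":0,"wx":0,"wy":0,"wz":0},{"dx":-0.65,"dy":-0.645,"dz":0,"wx":0,"wy":0,"wz":0},{"dx":-0.65,"dy":-0.645,"dz":0,"wx":0,"wy":0,"wz":0},{"dx":-0.65,"dy":-0.645,"dz":0,"wx":0,"wy":0,"wz":0},{"dx":-0.65,"dy":-0.645,"dz":0,"wx":0,"wy":0,"wz":0},{"dx":-0.65,"dy":-0.645,"dz":0,"wx":0,"wy":0,"wz":0},{"dx":-0.65,"dy":-0.645,"dz":0,"wx":0,"wy":0,"wz":0},{"dx":-0.65,"dy":-0.645,"dz":0,"wx":0,"wy":0,"wz":0},{"dx":-0.65,"dy":-0.645,"dz":0,"wx":0,"wy":0,"wz":0},{"dx":0,"dy":0,"dz":0,"wx":0,"wy":0,"wz":0}])

```text
t: 2.2
tcp_pos: [0.5378, -0.1849, 0.2454]
tcp_rot: [-2.227, 2.211, -0.002]
contact_force: [-0.9, -1.0, 0.1]
width: 0.0857
```

```bash
cat > snap.py <<'E'
import sys
from h import *
t=sys.argv[1]
print(np.round(ctrl.read_state()['tcp_pos'],4))
ims=[]
for n in ("top","scene"):
    p,d=ctrl.read_camera(n); np.savez(f"pics/{n}{t}.npz",p=p,d=d); ims.append(p[:,:,::-1])
a=cv2.resize(ims[0],(400,300),interpolation=cv2.INTER_AREA);b=cv2.resize(ims[1],(400,300),interpolation=cv2.INTER_AREA)
cv2.imwrite(f"pics/both{t}.png",np.hstack([a,b]))
E
python3 snap.py 1
```

```text
[ 0.5378 -0.1849  0.2454]
```

View pics/both1.png

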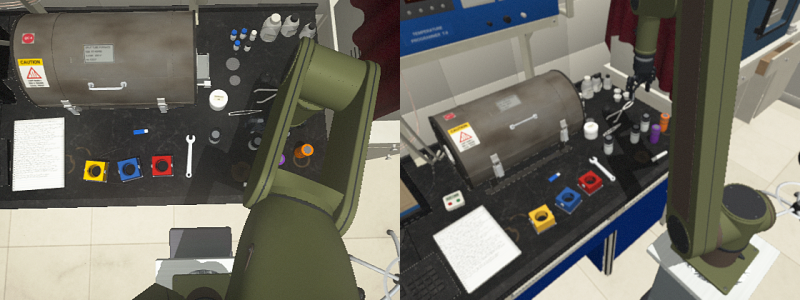

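The top view shows the arm covering the canister area. The scene view shows the gripper above the middle canister. I'll let it settle, then go down.

step_arm(targets=[{"dx":0,"dy":0,"dz":0.8,"wx":0,"wy":0,"wz":0},{"dx":0,"dy":0,"dz":0.8,"wx":0,"wy":0,"wz":0},{"dx":0,"dy":0,"dz":0,"wx":0,"wy":0,"wz":0},{"dx":0,"dy":0,"dz":0,"wx":0,"wy":0,"wz":0}])

```text
t: 2.7
tcp_pos: [0.5327, -0.1898, 0.1653]
tcp_rot: [2.219, -2.222, -0.003]
contact_force: [1.1, 0.2, 0.1]
width: 0.0859
```

```bash
python3 snap.py 2
python3 - <<'E'
import numpy as np,cv2
p=np.load('pics/scene2.npz')['p'][100:250,260:420,::-1]
cv2.imwrite('pics/s2z.png',cv2.resize(p,None,fx=4,fy=4,interpolation=cv2.INTER_CUBIC))
E
```

```text
[ 0.5327 -0.1898  0.1653]
```

View pics/s2z.png

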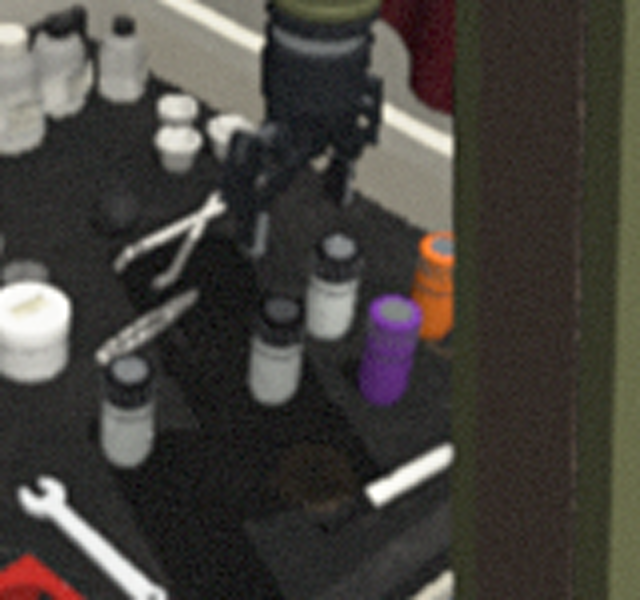

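The scene crop shows the open fingers straddling the line above the middle canister, with tips at about (258,250) and (345,200) in the crop. I'll check this against the calibration.

Run:
```python
from h import *
t=ctrl.read_state()['tcp_pos']
for dz in (-.014,0):
  print([np.round((proj("scene",t+[0,s,dz])-[260,100])*4,0) for s in (.0425,-.0425,.055,-.055,0)])
print(np.round((proj("scene",[.533,-.189,.085])-[260,100])*4),np.round((proj("scene",[.533,-.187,.085])-[260,100])*4))
```

```text
[array([251., 259.]), array([328., 214.]), array([240., 265.]), array([339., 208.]), array([290., 236.])]
[array([253., 243.]), array([330., 199.]), array([241., 250.]), array([341., 193.]), array([292., 221.])]
[282. 309.] [280. 310.]
```

step_arm(targets=[{"dx":0,"dy":0,"dz":0.8,"wx":0,"wy":0,"wz":0},{"dx":0,"dy":0,"dz":0.7,"wx":0,"wy":0,"wz":0},{"dx":0,"dy":0,"dz":0.4,"wx":0,"wy":0,"wz":0},{"dx":0,"dy":0,"dz":0,"wx":0,"wy":0,"wz":0},{"dx":0,"dy":0,"dz":0,"wx":0,"wy":0,"wz":0}])

```text
t: 3.3
tcp_pos: [0.5352, -0.1898, 0.072]
tcp_rot: [-2.221, 2.221, -0.004]
contact_force: [0.7, -0.0, -0.2]
width: 0.0856
```

step_arm(targets=[{"dx":0,"dy":0,"dz":0,"wx":0,"wy":0,"wz":0},{"dx":0,"dy":0,"dz":0,"wx":0,"wy":0,"wz":0},{"dx":0,"dy":0,"dz":0,"wx":0,"wy":0,"wz":0},{"dx":0,"dy":0,"dz":0,"wx":0,"wy":0,"wz":0},{"dx":0,"dy":0,"dz":0,"wx":0,"wy":0,"wz":0},{"dx":0,"dy":0,"dz":0,"wx":0,"wy":0,"wz":0},{"dx":0,"dy":0,"dz":0,"wx":0,"wy":0,"wz":0},{"dx":0,"dy":0,"dz":0,"wx":0,"wy":0,"wz":0}], gripper=0.3, grip_force=60)

```text
t: 4.1
tcp_pos: [0.5347, -0.1893, 0.0718]
tcp_rot: [-2.221, 2.221, -0.004]
contact_force: [-0.5, -1.0, 6.0]
width: 0.0384
```

step_arm(targets=[{"dx":0,"dy":0,"dz":-0.2,"wx":0,"wy":0,"wz":0},{"dx":0,"dy":0,"dz":-0.4,"wx":0,"wy":0,"wz":0},{"dx":0,"dy":0,"dz":-0.4,"wx":0,"wy":0,"wz":0},{"dx":0,"dy":0,"dz":0,"wx":0,"wy":0,"wz":0},{"dx":0,"dy":0,"dz":0,"wx":0,"wy":0,"wz":0},{"dx":0,"dy":0,"dz":0,"wx":0,"wy":0,"wz":0},{"dx":0,"dy":0,"dz":0,"wx":0,"wy":0,"wz":0}])

```text
t: 4.8
tcp_pos: [0.533, -0.1885, 0.1192]
tcp_rot: [2.221, -2.221, -0.004]
contact_force: [1.0, 0.3, -1.7]
width: 0.0383
```

Run:
```python
from h import *
for i in range(3):
    ctrl.read_camera("scene"); s=ctrl.read_state(); print(np.round(s['contact_force'],2),np.round(s['tcp_pos'],4),s['width'])
```

```text
[ 0.09  0.6  -1.39] [ 0.5331 -0.1886  0.1192] 0.038274063868333985
[-0.16 -0.63 -1.47] [ 0.5333 -0.1887  0.1193] 0.03832799345023865
[ 0.59  0.24 -0.81] [ 0.5334 -0.1887  0.1195] 0.03839790653914526
```

The z force of about −1.4 N means roughly 0.13–0.14 kg, so this is the liner canister and goes to blue. I'll carry it over at a safe height.

step_arm(targets=[{"dx":0,"dy":0,"dz":-0.8,"wx":0,"wy":0,"wz":0},{"dx":-0.3,"dy":0.05,"dz":-0.8,"wx":0,"wy":0,"wz":0},{"dx":-0.8,"dy":0.15,"dz":0,"wx":0,"wy":0,"wz":0},{"dx":-0.9,"dy":0.16,"dz":0,"wx":0,"wy":0,"wz":0},{"dx":-0.9,"dy":0.16,"dz":0,"wx":0,"wy":0,"wz":0},{"dx":-0.9,"dy":0.16,"dz":0,"wx":0,"wy":0,"wz":0},{"dx":-0.9,"dy":0.16,"dz":0,"wx":0,"wy":0,"wz":0},{"dx":-0.9,"dy":0.16,"dz":0,"wx":0,"wy":0,"wz":0},{"dx":-0.9,"dy":0.16,"dz":0,"wx":0,"wy":0,"wz":0},{"dx":-0.9,"dy":0.16,"dz":0,"wx":0,"wy":0,"wz":0},{"dx":-0.8,"dy":0.15,"dz":0,"wx":0,"wy":0,"wz":0},{"dx":-0.46,"dy":0.09,"dz":0,"wx":0,"wy":0,"wz":0}])

```text
t: 6.15
tcp_pos: [0.4549, 0.247, 0.2]
tcp_rot: [-2.224, 2.219, 0.002]
contact_force: [-0.1, -0.9, -0.5]
width: 0.0383
```

step_arm(targets=[{"dx":0,"dy":0,"dz":0.3,"wx":0,"wy":0,"wz":0},{"dx":0,"dy":0,"dz":0.3,"wx":0,"wy":0,"wz":0},{"dx":0,"dy":0,"dz":0,"wx":0,"wy":0,"wz":0},{"dx":0,"dy":0,"dz":0,"wx":0,"wy":0,"wz":0},{"dx":0,"dy":0,"dz":0,"wx":0,"wy":0,"wz":0}])

```text
t: 6.65
tcp_pos: [0.4564, 0.2441, 0.1709]
tcp_rot: [-2.22, 2.221, -0.001]
contact_force: [-0.1, 0.2, -1.3]
width: 0.0383
```

```bash
python3 snap.py 3
```

```text
[0.4564 0.2441 0.1709]
```

View pics/both3.png

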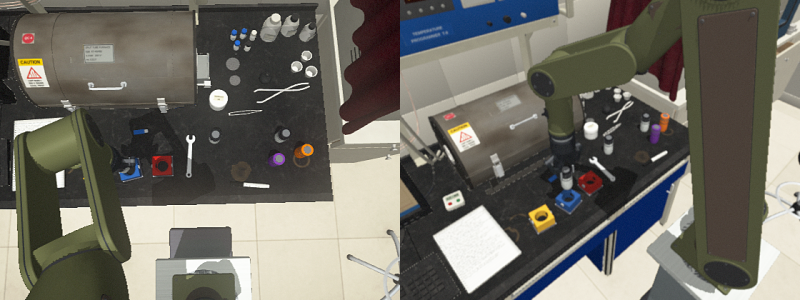

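```bash
cat > zoom.py <<'E'
import sys,numpy as np,cv2
t,u,v,w,out=sys.argv[1],*map(int,sys.argv[2:5]),sys.argv[5]
p=np.load(f'pics/{t}.npz')['p'][v:v+int(w*.75),u:u+w,::-1]
s=800/w
cv2.imwrite(f'pics/{out}.png',cv2.resize(p,None,fx=s,fy=s,interpolation=cv2.INTER_CUBIC)); print(s)
E
python3 zoom.py scene3 185 215 100 s3z; python3 zoom.py top3 130 190 100 t3z
```

```text
8.0
8.0
```

View pics/s3z.png

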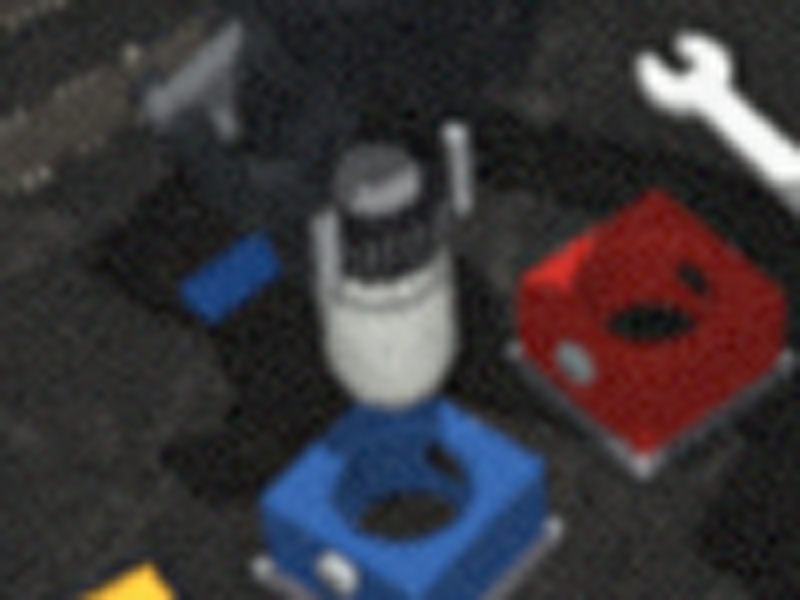

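View pics/t3z.png

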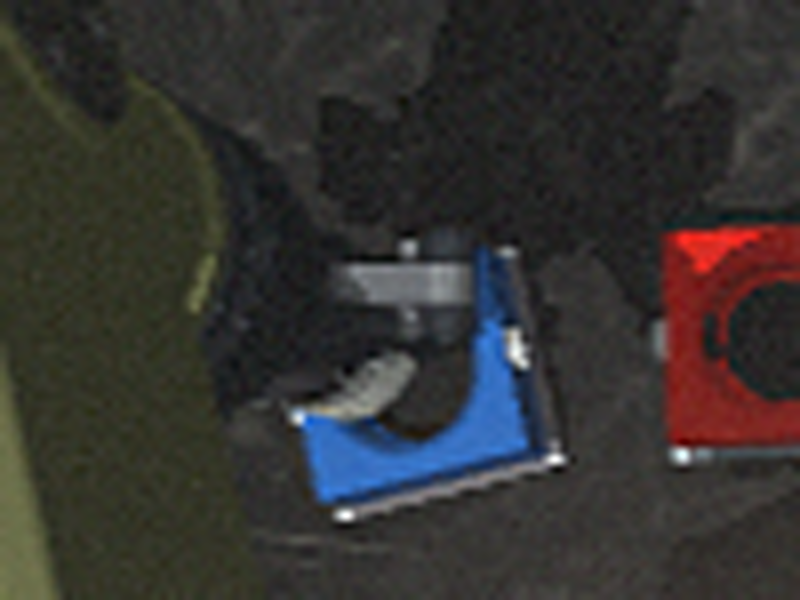

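```bash
cat > ov.py <<'E'
from h import *
def ov(t,cam,u,v,w,circles,out,rects=()):
    p=np.load(f'pics/{t}.npz')['p'][v:v+int(w*.75),u:u+w,::-1]; s=800/w
    im=cv2.resize(p,None,fx=s,fy=s,interpolation=cv2.INTER_CUBIC)
    a=np.linspace(0,2*np.pi,60)
    def dr(P,col):
        q=(proj(cam,P)-[u,v]+.5)*s-.5; cv2.polylines(im,[np.round(q).astype(int)],True,col,1)
    for x,y,z,r,col in circles: dr(np.stack([x+r*np.cos(a),y+r*np.sin(a),z+0*a],-1),col)
    for x,y,z,h,ang,col in rects:
        c=np.array([[-1,-1],[1,-1],[1,1],[-1,1]])*h; R=np.array([[np.cos(ang),-np.sin(ang)],[np.sin(ang),np.cos(ang)]])
        c=c@R.T; dr(np.c_[c[:,0]+x,c[:,1]+y,np.full(4,z)],col)
    cv2.imwrite(f'pics/{out}.png',im)
E
python3 - <<'E'
from ov import *
Y=(0,255,255);G=(0,255,0);W=(255,255,255)
x,y,z=.4564,.2441,.1709-.0715
for n,sx,sy,b in(("scene",.455,.2455,(185,215)),("top",.4555,.2428,(130,190))):
    ang=np.radians(13.2)
    ov(n+"3",n,*b,100,[(x,y,z+.085,.020,G),(x,y,z+.06,.020,G),(x,y,z+.011,.0195,G),(x,y,z,.0155,G),(sx,sy,.042,.02475,Y),(sx,sy,.014,.02175,W)],n+"3ov",[(sx,sy,.042,.032,ang,Y),(sx,sy,0.004,.036,ang,Y)])
E
```

```text
(no output)
```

View pics/scene3ov.png

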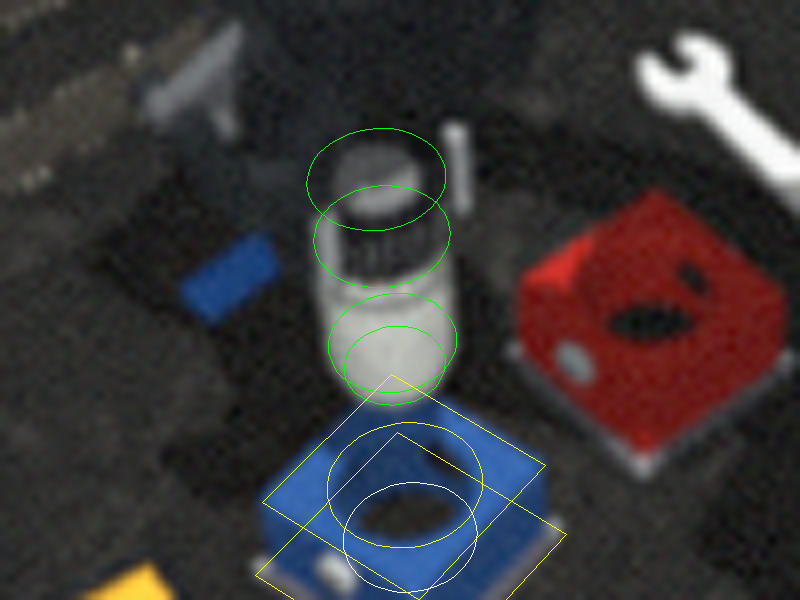

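View pics/top3ov.png

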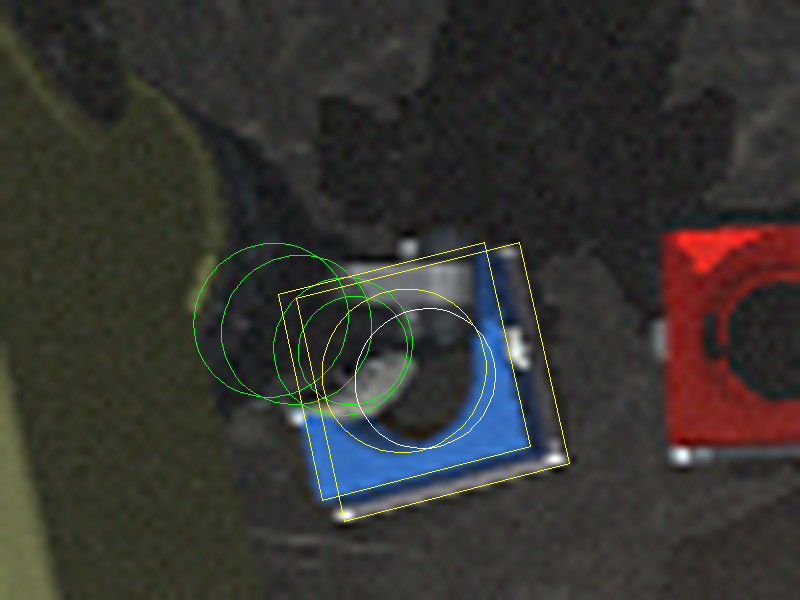

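Overlaying the models, the held canister matches the TCP to within about 1 mm in both views. The blue stand lies about (−0.5, +0.7) mm from the TCP, inside the well's clearance. I'll go down carefully.

step_arm(targets=[{"dx":-0.015,"dy":0.01,"dz":0.4,"wx":0,"wy":0,"wz":0},{"dx":0,"dy":0,"dz":0.4,"wx":0,"wy":0,"wz":0},{"dx":0,"dy":0,"dz":0.2,"wx":0,"wy":0,"wz":0},{"dx":0,"dy":0,"dz":0.1,"wx":0,"wy":0,"wz":0},{"dx":0,"dy":0,"dz":0.1,"wx":0,"wy":0,"wz":0},{"dx":0,"dy":0,"dz":0.1,"wx":0,"wy":0,"wz":0},{"dx":0,"dy":0,"dz":0,"wx":0,"wy":0,"wz":0},{"dx":0,"dy":0,"dz":0,"wx":0,"wy":0,"wz":0}])

```text
t: 7.55
tcp_pos: [0.4556, 0.245, 0.1056]
tcp_rot: [-2.221, 2.221, -0.0]
contact_force: [-0.2, 0.6, -1.7]
width: 0.0386
```

step_arm(targets=[{"dx":0,"dy":0,"dz":0.1,"wx":0,"wy":0,"wz":0},{"dx":0,"dy":0,"dz":0.08,"wx":0,"wy":0,"wz":0},{"dx":0,"dy":0,"dz":0.04,"wx":0,"wy":0,"wz":0},{"dx":0,"dy":0,"dz":0,"wx":0,"wy":0,"wz":0},{"dx":0,"dy":0,"dz":0,"wx":0,"wy":0,"wz":0}])

```text
t: 8.05
tcp_pos: [0.4558, 0.245, 0.0946]
tcp_rot: [-2.221, 2.221, -0.001]
contact_force: [-0.4, 0.6, 2.4]
width: 0.0384
```

step_arm(targets=[{"dx":0,"dy":0,"dz":0.04,"wx":0,"wy":0,"wz":0},{"dx":0,"dy":0,"dz":0.04,"wx":0,"wy":0,"wz":0},{"dx":0,"dy":0,"dz":0,"wx":0,"wy":0,"wz":0}])

```text
t: 8.35
tcp_pos: [0.456, 0.2451, 0.0906]
tcp_rot: [-2.221, 2.22, -0.001]
contact_force: [1.6, -0.2, 0.9]
width: 0.0382
```

step_arm(targets=[{"dx":0,"dy":0,"dz":0.03,"wx":0,"wy":0,"wz":0},{"dx":0,"dy":0,"dz":0.03,"wx":0,"wy":0,"wz":0},{"dx":0,"dy":0,"dz":0.02,"wx":0,"wy":0,"wz":0},{"dx":0,"dy":0,"dz":0,"wx":0,"wy":0,"wz":0}])

```text
t: 8.75
tcp_pos: [0.456, 0.2451, 0.0866]
tcp_rot: [-2.22, 2.221, -0.001]
contact_force: [0.5, -0.3, 4.0]
width: 0.0385
```

step_arm(targets=[{"dx":0,"dy":0,"dz":0.02,"wx":0,"wy":0,"wz":0},{"dx":0,"dy":0,"dz":0,"wx":0,"wy":0,"wz":0}])

```text
t: 8.95
tcp_pos: [0.456, 0.2451, 0.0856]
tcp_rot: [-2.22, 2.221, -0.001]
contact_force: [0.8, 0.1, 4.6]
width: 0.0384
```

step_arm(targets=[{"dx":0,"dy":0,"dz":0.02,"wx":0,"wy":0,"wz":0},{"dx":0,"dy":0,"dz":0,"wx":0,"wy":0,"wz":0}])

```text
t: 9.15
tcp_pos: [0.456, 0.2451, 0.0848]
tcp_rot: [-2.22, 2.22, -0.001]
contact_force: [0.3, -0.1, 6.6]
width: 0.0387
```

step_arm(targets=[{"dx":0,"dy":0,"dz":0.02,"wx":0,"wy":0,"wz":0},{"dx":0,"dy":0,"dz":0,"wx":0,"wy":0,"wz":0}])

```text
t: 9.35
tcp_pos: [0.4561, 0.2451, 0.0843]
tcp_rot: [-2.22, 2.22, -0.001]
contact_force: [0.0, -0.8, 9.4]
width: 0.0385
```

The force rises by several newtons per mm at the expected home height (underside about 12.8 mm, i.e. on the pad). I'll release, retreat upward and check.

step_arm(targets=[{"dx":0,"dy":0,"dz":0,"wx":0,"wy":0,"wz":0},{"dx":0,"dy":0,"dz":0,"wx":0,"wy":0,"wz":0},{"dx":0,"dy":0,"dz":0,"wx":0,"wy":0,"wz":0},{"dx":0,"dy":0,"dz":0,"wx":0,"wy":0,"wz":0},{"dx":0,"dy":0,"dz":0,"wx":0,"wy":0,"wz":0}], gripper=1)

```text
t: 9.85
tcp_pos: [0.4551, 0.2447, 0.083]
tcp_rot: [2.221, -2.221, -0.0]
contact_force: [-0.2, 0.5, 0.2]
width: 0.0853
```

step_arm(targets=[{"dx":0,"dy":0,"dz":-0.4,"wx":0,"wy":0,"wz":0},{"dx":0,"dy":0,"dz":-0.8,"wx":0,"wy":0,"wz":0},{"dx":0,"dy":0,"dz":-0.8,"wx":0,"wy":0,"wz":0},{"dx":0.8,"dy":-0.1,"dz":-0.2,"wx":0,"wy":0,"wz":0},{"dx":0.8,"dy":-0.2,"dz":0,"wx":0,"wy":0,"wz":0},{"dx":0.9,"dy":-0.2,"dz":0,"wx":0,"wy":0,"wz":0},{"dx":0.9,"dy":-0.2,"dz":0,"wx":0,"wy":0,"wz":0},{"dx":0.9,"dy":-0.2,"dz":0,"wx":0,"wy":0,"wz":0},{"dx":0,"dy":0,"dz":0,"wx":0,"wy":0,"wz":0}])

```text
t: 10.75
tcp_pos: [0.5018, 0.0248, 0.1934]
tcp_rot: [2.215, -2.227, 0.004]
contact_force: [0.5, 0.5, -0.4]
width: 0.0858
```

```bash
python3 snap.py 4;  python3 zoom.py scene4 185 215 100 s4z; python3 zoom.py top4 110 180 100 t4z
python3 - <<'E'
from h import *
for n in("top","scene"):
    C=cloud(n,np.load(f"pics/{n}4.npz")['d'])
    m=(C[...,2]>.085)&(C[...,2]<.115)&(np.hypot(C[...,0]-.4555,C[...,1]-.2445)<.035); q=C[m]
    print(n,m.sum(),np.round(np.median(q,0),4),np.round(cv2.minEnclosingCircle((q[q[:,2]>.092][:,:2]*1000).astype(np.float32)),1) if 0 else '')
E
```

```text
[0.5018 0.0248 0.1934]
8.0
8.0
top 266 [0.4542 0.2408 0.0999] 
scene 219 [0.4505 0.2487 0.0989]
```

View pics/s4z.png

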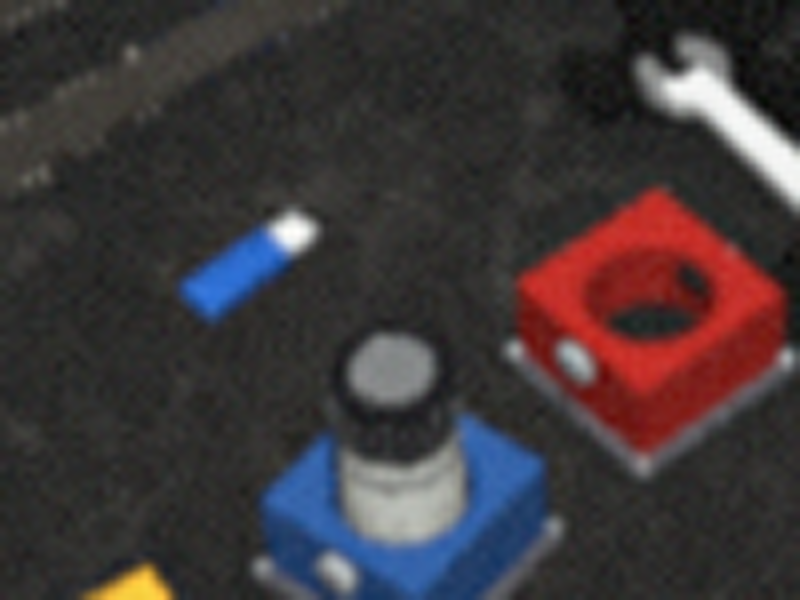

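View pics/t4z.png

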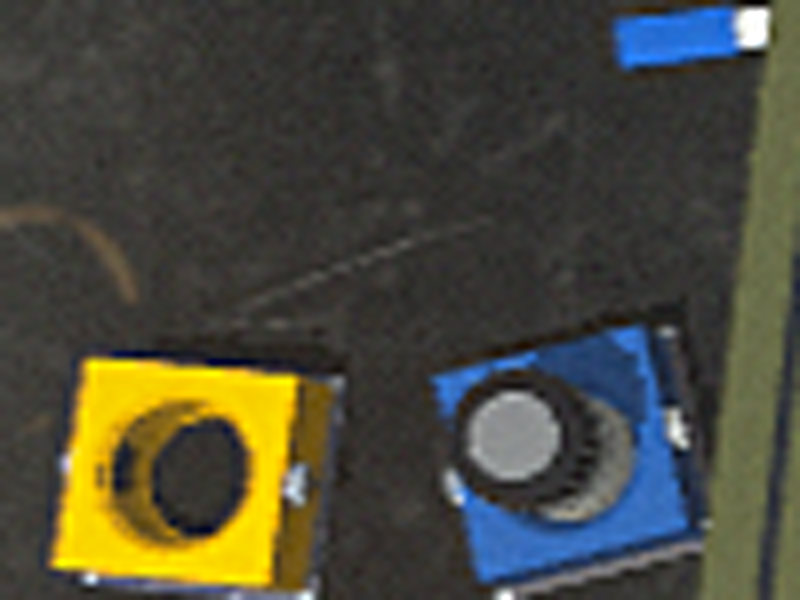

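Blue is done. Both views show the canister upright in the blue stand with its cap top at about 99 mm, the expected home height. Next is the left canister, at about (0.5585, −0.0505).

step_arm(targets=[{"dx":0.5,"dy":-0.36,"dz":0,"wx":0,"wy":0,"wz":0},{"dx":0.6,"dy":-0.43,"dz":0,"wx":0,"wy":0,"wz":0},{"dx":0.5,"dy":-0.36,"dz":0.3,"wx":0,"wy":0,"wz":0},{"dx":0,"dy":0,"dz":0.3,"wx":0,"wy":0,"wz":0},{"dx":0,"dy":0,"dz":0,"wx":0,"wy":0,"wz":0},{"dx":0,"dy":0,"dz":0,"wx":0,"wy":0,"wz":0},{"dx":0,"dy":0,"dz":0,"wx":0,"wy":0,"wz":0}])

```text
t: 11.55
tcp_pos: [0.5577, -0.0488, 0.1639]
tcp_rot: [-2.223, 2.219, -0.0]
contact_force: [-0.2, 0.3, -0.5]
width: 0.0852
```

Δ ≈ (+0.8, −1.7, −92) mm.

step_arm(targets=[{"dx":0.03,"dy":-0.016,"dz":0.8,"wx":0,"wy":0,"wz":0},{"dx":0,"dy":0,"dz":0.7,"wx":0,"wy":0,"wz":0},{"dx":0,"dy":0,"dz":0.34,"wx":0,"wy":0,"wz":0},{"dx":0,"dy":0,"dz":0,"wx":0,"wy":0,"wz":0},{"dx":0,"dy":0,"dz":0,"wx":0,"wy":0,"wz":0}])

```text
t: 12.05
tcp_pos: [0.5591, -0.0511, 0.0722]
tcp_rot: [-2.222, 2.22, -0.001]
contact_force: [0.2, 0.0, -0.1]
width: 0.0855
```

step_arm(targets=[{"dx":0,"dy":0,"dz":0,"wx":0,"wy":0,"wz":0},{"dx":0,"dy":0,"dz":0,"wx":0,"wy":0,"wz":0},{"dx":0,"dy":0,"dz":0,"wx":0,"wy":0,"wz":0},{"dx":0,"dy":0,"dz":0,"wx":0,"wy":0,"wz":0},{"dx":0,"dy":0,"dz":0,"wx":0,"wy":0,"wz":0},{"dx":0,"dy":0,"dz":0,"wx":0,"wy":0,"wz":0},{"dx":0,"dy":0,"dz":0,"wx":0,"wy":0,"wz":0},{"dx":0,"dy":0,"dz":0,"wx":0,"wy":0,"wz":0}], gripper=0.3, grip_force=60)

```text
t: 12.85
tcp_pos: [0.5595, -0.0516, 0.0727]
tcp_rot: [-2.22, 2.221, -0.003]
contact_force: [-1.5, 0.7, 6.0]
width: 0.038
```

step_arm(targets=[{"dx":0,"dy":0,"dz":-0.2,"wx":0,"wy":0,"wz":0},{"dx":0,"dy":0,"dz":-0.4,"wx":0,"wy":0,"wz":0},{"dx":0,"dy":0,"dz":-0.4,"wx":0,"wy":0,"wz":0},{"dx":0,"dy":0,"dz":0,"wx":0,"wy":0,"wz":0},{"dx":0,"dy":0,"dz":0,"wx":0,"wy":0,"wz":0},{"dx":0,"dy":0,"dz":0,"wx":0,"wy":0,"wz":0},{"dx":0,"dy":0,"dz":0,"wx":0,"wy":0,"wz":0}])

```text
t: 13.55
tcp_pos: [0.5575, -0.0515, 0.12]
tcp_rot: [2.22, -2.22, -0.004]
contact_force: [0.2, 0.3, -5.1]
width: 0.038
```

Run:
```python
from h import *
for i in range(3):
    ctrl.read_camera("scene"); s=ctrl.read_state(); print(np.round(s['contact_force'],2),np.round(s['tcp_pos'],4),s['width'])
```

```text
[ 0.15 -0.69 -5.62] [ 0.5577 -0.0515  0.1201] 0.038476383806690044
[ 0.71 -0.26 -6.55] [ 0.5579 -0.0515  0.1203] 0.038455594696519296
[-0.09  0.45 -5.73] [ 0.5581 -0.0516  0.1204] 0.03854543512365002
```

About −5.8 N, or roughly 0.58 kg: this is the slug canister and goes to red. Target is about (0.4654, 0.1335).

step_arm(targets=[{"dx":0,"dy":0,"dz":-0.5,"wx":0,"wy":0,"wz":0},{"dx":-0.3,"dy":0.15,"dz":-0.5,"wx":0,"wy":0,"wz":0},{"dx":-0.6,"dy":0.3,"dz":0,"wx":0,"wy":0,"wz":0},{"dx":-0.7,"dy":0.35,"dz":0,"wx":0,"wy":0,"wz":0},{"dx":-0.7,"dy":0.35,"dz":0,"wx":0,"wy":0,"wz":0},{"dx":-0.7,"dy":0.35,"dz":0,"wx":0,"wy":0,"wz":0},{"dx":-0.5,"dy":0.25,"dz":0,"wx":0,"wy":0,"wz":0},{"dx":-0.2,"dy":0.1,"dz":0,"wx":0,"wy":0,"wz":0},{"dx":0,"dy":0,"dz":0,"wx":0,"wy":0,"wz":0},{"dx":0,"dy":0,"dz":0,"wx":0,"wy":0,"wz":0},{"dx":0,"dy":0,"dz":0,"wx":0,"wy":0,"wz":0}])

```text
t: 14.8
tcp_pos: [0.4671, 0.1324, 0.1713]
tcp_rot: [-2.22, 2.222, -0.001]
contact_force: [-0.3, -0.9, -4.7]
width: 0.0383
```

```bash
python3 snap.py 5
cat > fit.py <<'E'
import sys
from ov import *
k,sx,sy,ang,off=sys.argv[1],*map(float,sys.argv[2:6])
Y=(0,255,255);G=(0,255,0);W=(255,255,255)
x,y,z=ctrl.read_state()['tcp_pos']; z-=off
for n in("scene","top"):
    c=proj(n,np.array([sx,sy,.06])); b=[int(c[0]-50),int(c[1]-38)]
    a=np.radians(ang)
    ov(n+k,n,*b,100,[(x,y,z+.085,.020,G),(x,y,z+.06,.020,G),(x,y,z+.011,.0195,G),(x,y,z,.0155,G),(sx,sy,.042,.02475,Y)],n+k+"ov",[(sx,sy,.042,.032,a,Y),(sx,sy,0.004,.036,a,Y)])
E
python3 fit.py 5 .4654 .1335 1 .0722
```

```text
[0.4671 0.1324 0.1713]
```

View pics/scene5ov.png

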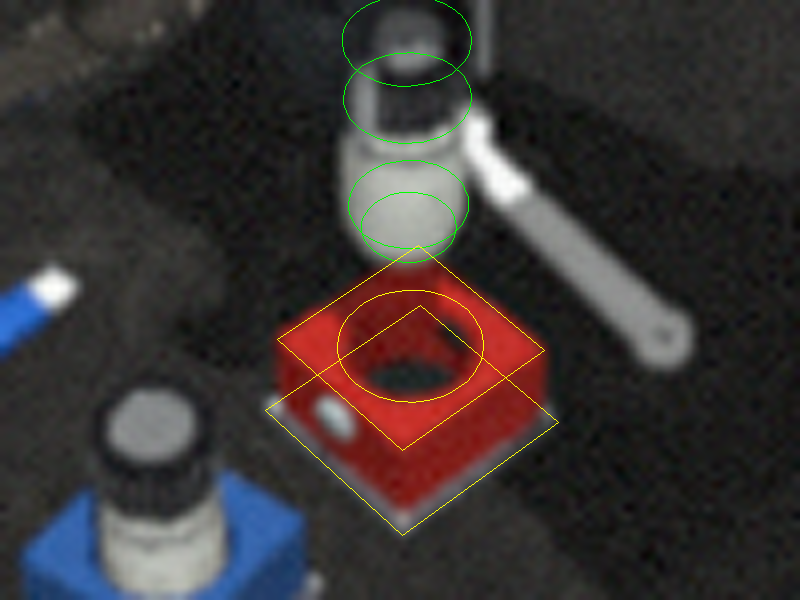

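View pics/top5ov.png

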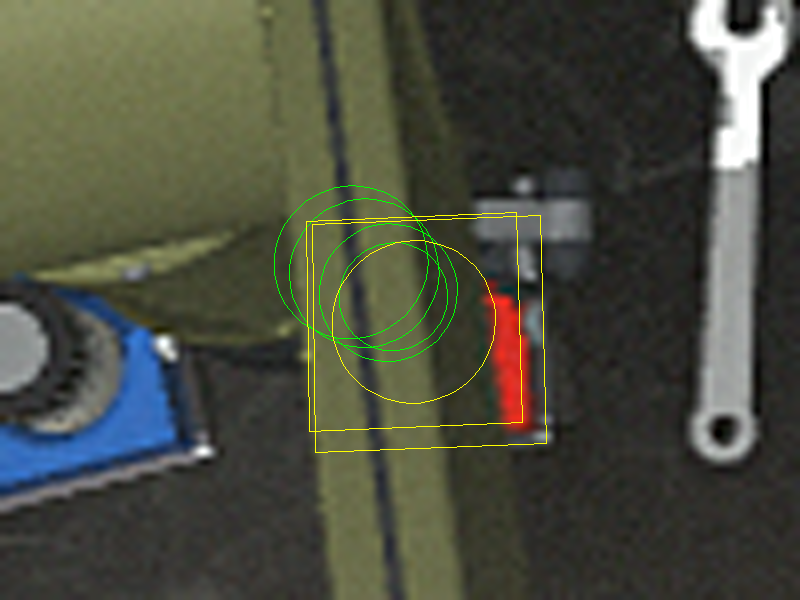

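The scene overlay fits the red stand to about 1 mm, and the held canister lies about 1.5 mm too far in +x. I'll correct that and go down. In the top view the arm hides the well.

step_arm(targets=[{"dx":-0.015,"dy":0.03,"dz":0.4,"wx":0,"wy":0,"wz":0},{"dx":0,"dy":0,"dz":0.4,"wx":0,"wy":0,"wz":0},{"dx":0,"dy":0,"dz":0.2,"wx":0,"wy":0,"wz":0},{"dx":0,"dy":0,"dz":0.1,"wx":0,"wy":0,"wz":0},{"dx":0,"dy":0,"dz":0.1,"wx":0,"wy":0,"wz":0},{"dx":0,"dy":0,"dz":0.1,"wx":0,"wy":0,"wz":0},{"dx":0,"dy":0,"dz":0,"wx":0,"wy":0,"wz":0},{"dx":0,"dy":0,"dz":0,"wx":0,"wy":0,"wz":0}])

```text
t: 15.7
tcp_pos: [0.4649, 0.1342, 0.1066]
tcp_rot: [-2.221, 2.221, -0.001]
contact_force: [0.3, -0.3, -5.7]
width: 0.0379
```

step_arm(targets=[{"dx":0,"dy":0,"dz":0.1,"wx":0,"wy":0,"wz":0},{"dx":0,"dy":0,"dz":0.08,"wx":0,"wy":0,"wz":0},{"dx":0,"dy":0,"dz":0.04,"wx":0,"wy":0,"wz":0},{"dx":0,"dy":0,"dz":0,"wx":0,"wy":0,"wz":0},{"dx":0,"dy":0,"dz":0,"wx":0,"wy":0,"wz":0}])

```text
t: 16.2
tcp_pos: [0.4652, 0.1334, 0.0953]
tcp_rot: [2.222, -2.221, 0.003]
contact_force: [1.4, -4.7, -3.3]
width: 0.0383
```

There is a side force of −4.7 N in y, so the canister is about 1 mm too far in +y against the nose. I'll ease it to −y while continuing down.

step_arm(targets=[{"dx":0.02,"dy":0,"dz":0.02,"wx":0,"wy":0,"wz":0},{"dx":0,"dy":0,"dz":0.02,"wx":0,"wy":0,"wz":0},{"dx":0,"dy":0,"dz":0,"wx":0,"wy":0,"wz":0}])

```text
t: 16.5
tcp_pos: [0.4652, 0.1332, 0.0936]
tcp_rot: [-2.221, 2.221, -0.001]
contact_force: [1.4, -1.7, 1.3]
width: 0.0384
```

step_arm(targets=[{"dx":0,"dy":0,"dz":0.04,"wx":0,"wy":0,"wz":0},{"dx":0,"dy":0,"dz":0,"wx":0,"wy":0,"wz":0}])

```text
t: 16.7
tcp_pos: [0.4648, 0.1331, 0.0909]
tcp_rot: [-2.221, 2.221, -0.0]
contact_force: [2.1, -2.2, -4.8]
width: 0.0382
```

step_arm(targets=[{"dx":0.01,"dy":-0.01,"dz":0.03,"wx":0,"wy":0,"wz":0},{"dx":0,"dy":0,"dz":0.03,"wx":0,"wy":0,"wz":0},{"dx":0,"dy":0,"dz":0,"wx":0,"wy":0,"wz":0}])

```text
t: 17.0
tcp_pos: [0.4649, 0.1327, 0.0878]
tcp_rot: [2.221, -2.221, -0.001]
contact_force: [1.3, -0.5, -2.6]
width: 0.0385
```

step_arm(targets=[{"dx":0,"dy":0,"dz":0.02,"wx":0,"wy":0,"wz":0},{"dx":0,"dy":0,"dz":0.02,"wx":0,"wy":0,"wz":0},{"dx":0,"dy":0,"dz":0,"wx":0,"wy":0,"wz":0}])

```text
t: 17.3
tcp_pos: [0.465, 0.1327, 0.0862]
tcp_rot: [2.221, -2.221, -0.001]
contact_force: [0.3, -1.1, -0.4]
width: 0.0389
```

step_arm(targets=[{"dx":0,"dy":0,"dz":0.02,"wx":0,"wy":0,"wz":0},{"dx":0,"dy":0,"dz":0,"wx":0,"wy":0,"wz":0}])

```text
t: 17.5
tcp_pos: [0.4651, 0.1327, 0.0856]
tcp_rot: [-2.221, 2.221, 0.0]
contact_force: [0.1, -1.0, 4.1]
width: 0.0382
```

step_arm(targets=[{"dx":0,"dy":0,"dz":0.02,"wx":0,"wy":0,"wz":0},{"dx":0,"dy":0,"dz":0,"wx":0,"wy":0,"wz":0}])

```text
t: 17.7
tcp_pos: [0.4653, 0.1327, 0.0849]
tcp_rot: [-2.221, 2.221, -0.0]
contact_force: [-0.9, -1.6, 7.5]
width: 0.0384
```

The canister is on the pad with about 13 N between it and the stand. Releasing, then I'll retreat toward the last canister.

step_arm(targets=[{"dx":0,"dy":0,"dz":0,"wx":0,"wy":0,"wz":0},{"dx":0,"dy":0,"dz":0,"wx":0,"wy":0,"wz":0},{"dx":0,"dy":0,"dz":0,"wx":0,"wy":0,"wz":0},{"dx":0,"dy":0,"dz":0,"wx":0,"wy":0,"wz":0},{"dx":0,"dy":0,"dz":0,"wx":0,"wy":0,"wz":0}], gripper=1)

```text
t: 18.2
tcp_pos: [0.465, 0.1326, 0.0841]
tcp_rot: [2.221, -2.221, -0.001]
contact_force: [-0.1, 0.8, 0.1]
width: 0.0856
```

step_arm(targets=[{"dx":0,"dy":0,"dz":-0.4,"wx":0,"wy":0,"wz":0},{"dx":0,"dy":0,"dz":-0.8,"wx":0,"wy":0,"wz":0},{"dx":0,"dy":0,"dz":-0.8,"wx":0,"wy":0,"wz":0},{"dx":0.8,"dy":-0.18,"dz":-0.2,"wx":0,"wy":0,"wz":0},{"dx":0.9,"dy":-0.2,"dz":0,"wx":0,"wy":0,"wz":0},{"dx":0.9,"dy":-0.2,"dz":0,"wx":0,"wy":0,"wz":0},{"dx":0.9,"dy":-0.2,"dz":0,"wx":0,"wy":0,"wz":0},{"dx":0.9,"dy":-0.2,"dz":0,"wx":0,"wy":0,"wz":0},{"dx":0.9,"dy":-0.2,"dz":0,"wx":0,"wy":0,"wz":0},{"dx":0.9,"dy":-0.2,"dz":0,"wx":0,"wy":0,"wz":0},{"dx":0.9,"dy":-0.2,"dz":0,"wx":0,"wy":0,"wz":0},{"dx":0.8,"dy":-0.2,"dz":0,"wx":0,"wy":0,"wz":0}])

```text
t: 19.4
tcp_pos: [0.5542, -0.2647, 0.1941]
tcp_rot: [2.22, -2.222, -0.0]
contact_force: [0.3, 0.3, -0.8]
width: 0.0849
```

step_arm(targets=[{"dx":0.4,"dy":-0.1,"dz":0,"wx":0,"wy":0,"wz":0},{"dx":0,"dy":0,"dz":0.3,"wx":0,"wy":0,"wz":0},{"dx":0,"dy":0,"dz":0.3,"wx":0,"wy":0,"wz":0},{"dx":0,"dy":0,"dz":0,"wx":0,"wy":0,"wz":0},{"dx":0,"dy":0,"dz":0,"wx":0,"wy":0,"wz":0},{"dx":0,"dy":0,"dz":0,"wx":0,"wy":0,"wz":0}])

```text
t: 20.0
tcp_pos: [0.5596, -0.2821, 0.1651]
tcp_rot: [-2.222, 2.22, -0.002]
contact_force: [-0.8, -0.7, -0.3]
width: 0.0857
```

```bash
python3 snap.py 6; python3 zoom.py scene6 185 180 140 s6z;python3 - <<'E'
from h import *
for n in("top","scene"):
    C=cloud(n,np.load(f"pics/{n}6.npz")['d'])
    for x,y in((.4558,.2449),(.465,.1328)):
        m=(C[...,2]>.085)&(C[...,2]<.115)&(np.hypot(C[...,0]-x,C[...,1]-y)<.035); q=C[m]
        if m.sum(): print(n,m.sum(),np.round(np.median(q,0),4),np.percentile(q[:,2],[75,90]).round(4))
E
```

```text
[ 0.5596 -0.2821  0.1651]
5.714285714285714
top 264 [0.4541 0.2408 0.0997] [0.1007 0.1018]
top 254 [0.4638 0.1294 0.0991] [0.1002 0.1014]
scene 214 [0.4513 0.2484 0.0989] [0.1003 0.1013]
scene 181 [0.4612 0.1373 0.0983] [0.0998 0.1007]
```

View pics/both6.png

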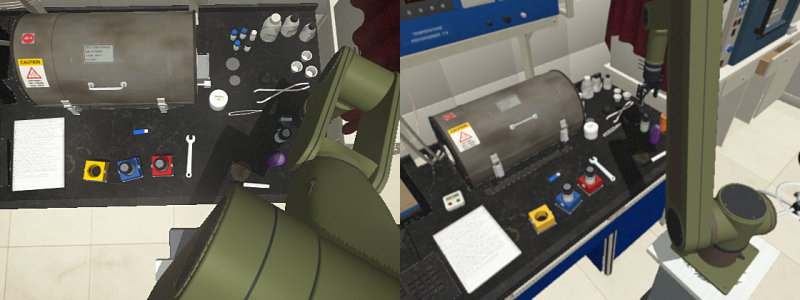

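View pics/s6z.png

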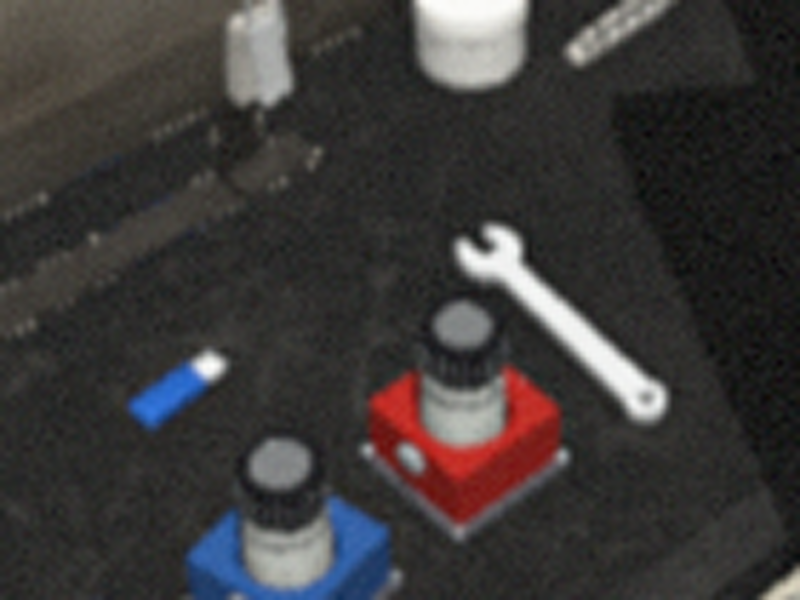

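The scene crop shows the red and blue canisters upright and seated, with cap tops at 98–100 mm in both views. Now the last grey-cap canister.

step_arm(targets=[{"dx":0.02,"dy":0.03,"dz":0.8,"wx":0,"wy":0,"wz":0},{"dx":0,"dy":0,"dz":0.7,"wx":0,"wy":0,"wz":0},{"dx":0,"dy":0,"dz":0.36,"wx":0,"wy":0,"wz":0},{"dx":0,"dy":0,"dz":0,"wx":0,"wy":0,"wz":0},{"dx":0,"dy":0,"dz":0,"wx":0,"wy":0,"wz":0}])

```text
t: 20.6
tcp_pos: [0.5582, -0.2835, 0.072]
tcp_rot: [-2.222, 2.221, -0.001]
contact_force: [1.2, -0.2, 0.2]
width: 0.085
```

step_arm(targets=[{"dx":0,"dy":0,"dz":0,"wx":0,"wy":0,"wz":0},{"dx":0,"dy":0,"dz":0,"wx":0,"wy":0,"wz":0},{"dx":0,"dy":0,"dz":0,"wx":0,"wy":0,"wz":0},{"dx":0,"dy":0,"dz":0,"wx":0,"wy":0,"wz":0},{"dx":0,"dy":0,"dz":0,"wx":0,"wy":0,"wz":0},{"dx":0,"dy":0,"dz":0,"wx":0,"wy":0,"wz":0},{"dx":0,"dy":0,"dz":0,"wx":0,"wy":0,"wz":0},{"dx":0,"dy":0,"dz":0,"wx":0,"wy":0,"wz":0}], gripper=0.3, grip_force=60)

```text
t: 21.4
tcp_pos: [0.5584, -0.2839, 0.0728]
tcp_rot: [-2.221, 2.221, -0.004]
contact_force: [-0.1, 0.0, 6.2]
width: 0.0381
```

step_arm(targets=[{"dx":0,"dy":0,"dz":-0.2,"wx":0,"wy":0,"wz":0},{"dx":0,"dy":0,"dz":-0.4,"wx":0,"wy":0,"wz":0},{"dx":0,"dy":0,"dz":-0.4,"wx":0,"wy":0,"wz":0},{"dx":0,"dy":0,"dz":0,"wx":0,"wy":0,"wz":0},{"dx":0,"dy":0,"dz":0,"wx":0,"wy":0,"wz":0},{"dx":0,"dy":0,"dz":0,"wx":0,"wy":0,"wz":0},{"dx":0,"dy":0,"dz":0,"wx":0,"wy":0,"wz":0}])

```text
t: 22.1
tcp_pos: [0.5567, -0.2828, 0.1199]
tcp_rot: [2.221, -2.221, -0.004]
contact_force: [-1.6, -0.0, -2.5]
width: 0.0383
```

Run:
```python
from h import *
for i in range(3):
    ctrl.read_camera("scene"); s=ctrl.read_state(); print(np.round(s['contact_force'],2),np.round(s['tcp_pos'],4),s['width'])
```

```text
[-0.59 -0.16 -3.48] [ 0.5569 -0.283   0.12  ] 0.038469543466328644
[-0.91  0.02 -4.09] [ 0.557  -0.2831  0.1202] 0.03848764734531864
[ 0.3   0.57 -3.29] [ 0.5572 -0.2831  0.1204] 0.03831523864526761
```

About −3.4 N, or roughly 0.34 kg: this is the sleeve canister and goes to yellow. All three weights fall in distinct classes. Target is about (0.4526, 0.3604).

step_arm(targets=[{"dx":0,"dy":0,"dz":-0.8,"wx":0,"wy":0,"wz":0},{"dx":-0.4,"dy":0.07,"dz":-0.8,"wx":0,"wy":0,"wz":0},{"dx":-0.8,"dy":0.13,"dz":0,"wx":0,"wy":0,"wz":0},{"dx":-0.9,"dy":0.146,"dz":0,"wx":0,"wy":0,"wz":0},{"dx":-0.9,"dy":0.146,"dz":0,"wx":0,"wy":0,"wz":0},{"dx":-0.9,"dy":0.146,"dz":0,"wx":0,"wy":0,"wz":0},{"dx":-0.9,"dy":0.146,"dz":0,"wx":0,"wy":0,"wz":0},{"dx":-0.9,"dy":0.146,"dz":0,"wx":0,"wy":0,"wz":0},{"dx":-0.9,"dy":0.146,"dz":0,"wx":0,"wy":0,"wz":0},{"dx":-0.9,"dy":0.146,"dz":0,"wx":0,"wy":0,"wz":0},{"dx":-0.9,"dy":0.146,"dz":0,"wx":0,"wy":0,"wz":0}])

```text
t: 23.35
tcp_pos: [0.4886, 0.1383, 0.2013]
tcp_rot: [-2.221, 2.222, -0.0]
contact_force: [1.0, 0.7, -3.5]
width: 0.0388
```

step_arm(targets=[{"dx":-0.9,"dy":0.146,"dz":0,"wx":0,"wy":0,"wz":0},{"dx":-0.9,"dy":0.146,"dz":0,"wx":0,"wy":0,"wz":0},{"dx":-0.9,"dy":0.146,"dz":0,"wx":0,"wy":0,"wz":0},{"dx":-0.9,"dy":0.146,"dz":0,"wx":0,"wy":0,"wz":0},{"dx":-0.6,"dy":0.1,"dz":0,"wx":0,"wy":0,"wz":0},{"dx":-0.27,"dy":0.04,"dz":0.2,"wx":0,"wy":0,"wz":0},{"dx":0,"dy":0,"dz":0.4,"wx":0,"wy":0,"wz":0},{"dx":0,"dy":0,"dz":0,"wx":0,"wy":0,"wz":0},{"dx":0,"dy":0,"dz":0,"wx":0,"wy":0,"wz":0},{"dx":0,"dy":0,"dz":0,"wx":0,"wy":0,"wz":0},{"dx":0,"dy":0,"dz":0,"wx":0,"wy":0,"wz":0}])

```text
t: 24.45
tcp_pos: [0.4539, 0.3597, 0.1722]
tcp_rot: [-2.219, 2.222, -0.001]
contact_force: [0.2, -0.4, -2.2]
width: 0.0386
```

```bash
python3 snap.py 7;python3 fit.py 7 .4526 .3604 -7 .0722
```

```text
[0.4539 0.3597 0.1722]
```

View pics/scene7ov.png

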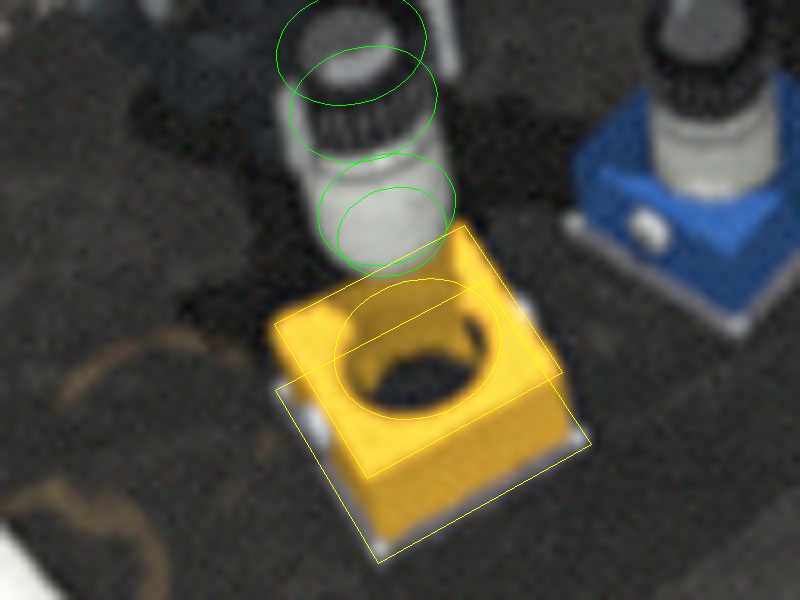

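View pics/top7ov.png

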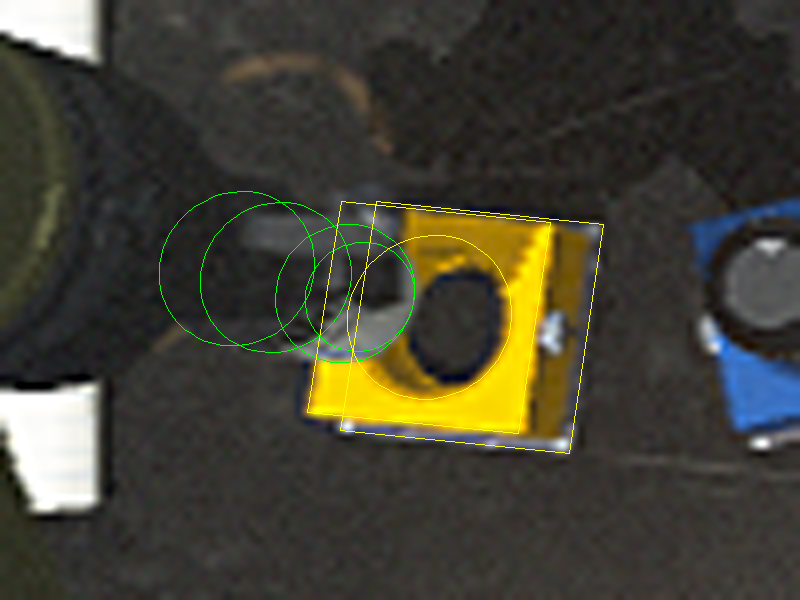

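Both overlays agree with the yellow stand and the canister to about 0.5 mm, and the TCP is about 1 mm too far in +x. Going down with a small correction.

step_arm(targets=[{"dx":0,"dy":0.016,"dz":0.4,"wx":0,"wy":0,"wz":0},{"dx":0,"dy":0,"dz":0.4,"wx":0,"wy":0,"wz":0},{"dx":0,"dy":0,"dz":0.2,"wx":0,"wy":0,"wz":0},{"dx":0,"dy":0,"dz":0.1,"wx":0,"wy":0,"wz":0},{"dx":0,"dy":0,"dz":0.1,"wx":0,"wy":0,"wz":0},{"dx":0,"dy":0,"dz":0.1,"wx":0,"wy":0,"wz":0},{"dx":0,"dy":0,"dz":0,"wx":0,"wy":0,"wz":0},{"dx":0,"dy":0,"dz":0,"wx":0,"wy":0,"wz":0}])

```text
t: 25.35
tcp_pos: [0.4525, 0.3603, 0.1066]
tcp_rot: [-2.221, 2.221, -0.0]
contact_force: [-0.2, -0.6, -3.5]
width: 0.0381
```

step_arm(targets=[{"dx":0,"dy":0,"dz":0.1,"wx":0,"wy":0,"wz":0},{"dx":0,"dy":0,"dz":0.08,"wx":0,"wy":0,"wz":0},{"dx":0,"dy":0,"dz":0,"wx":0,"wy":0,"wz":0},{"dx":0,"dy":0,"dz":0,"wx":0,"wy":0,"wz":0}])

```text
t: 25.75
tcp_pos: [0.4524, 0.3603, 0.0971]
tcp_rot: [-2.221, 2.221, 0.0]
contact_force: [0.4, 1.3, -4.5]
width: 0.0383
```

step_arm(targets=[{"dx":0,"dy":0,"dz":0.04,"wx":0,"wy":0,"wz":0},{"dx":0,"dy":0,"dz":0.04,"wx":0,"wy":0,"wz":0},{"dx":0,"dy":0,"dz":0,"wx":0,"wy":0,"wz":0}])

```text
t: 26.05
tcp_pos: [0.4528, 0.3604, 0.0943]
tcp_rot: [-2.22, 2.22, -0.001]
contact_force: [0.5, -0.2, 3.0]
width: 0.0384
```

step_arm(targets=[{"dx":0,"dy":0,"dz":0.04,"wx":0,"wy":0,"wz":0},{"dx":0,"dy":0,"dz":0.04,"wx":0,"wy":0,"wz":0},{"dx":0,"dy":0,"dz":0,"wx":0,"wy":0,"wz":0}])

```text
t: 26.35
tcp_pos: [0.4529, 0.3603, 0.0898]
tcp_rot: [-2.22, 2.22, -0.001]
contact_force: [1.3, -0.6, 1.4]
width: 0.0384
```

step_arm(targets=[{"dx":0,"dy":0,"dz":0.03,"wx":0,"wy":0,"wz":0},{"dx":0,"dy":0,"dz":0.02,"wx":0,"wy":0,"wz":0},{"dx":0,"dy":0,"dz":0,"wx":0,"wy":0,"wz":0}])

```text
t: 26.65
tcp_pos: [0.4527, 0.3603, 0.087]
tcp_rot: [-2.221, 2.221, -0.0]
contact_force: [1.4, 0.9, 2.5]
width: 0.0381
```

step_arm(targets=[{"dx":0,"dy":0,"dz":0.02,"wx":0,"wy":0,"wz":0},{"dx":0,"dy":0,"dz":0.02,"wx":0,"wy":0,"wz":0},{"dx":0,"dy":0,"dz":0,"wx":0,"wy":0,"wz":0}])

```text
t: 26.95
tcp_pos: [0.4528, 0.3603, 0.0855]
tcp_rot: [-2.221, 2.22, -0.001]
contact_force: [1.5, -1.3, 7.6]
width: 0.0381
```

step_arm(targets=[{"dx":0,"dy":0,"dz":0.02,"wx":0,"wy":0,"wz":0},{"dx":0,"dy":0,"dz":0,"wx":0,"wy":0,"wz":0}])

```text
t: 27.15
tcp_pos: [0.4529, 0.3604, 0.085]
tcp_rot: [-2.22, 2.22, -0.001]
contact_force: [0.3, -0.8, 9.7]
width: 0.0388
```

step_arm(targets=[{"dx":0,"dy":0,"dz":0,"wx":0,"wy":0,"wz":0},{"dx":0,"dy":0,"dz":0,"wx":0,"wy":0,"wz":0},{"dx":0,"dy":0,"dz":0,"wx":0,"wy":0,"wz":0},{"dx":0,"dy":0,"dz":0,"wx":0,"wy":0,"wz":0},{"dx":0,"dy":0,"dz":0,"wx":0,"wy":0,"wz":0}], gripper=1)

```text
t: 27.65
tcp_pos: [0.452, 0.3599, 0.0834]
tcp_rot: [2.221, -2.221, -0.0]
contact_force: [1.1, -1.2, -0.5]
width: 0.0857
```

step_arm(targets=[{"dx":0,"dy":0,"dz":-0.4,"wx":0,"wy":0,"wz":0},{"dx":0,"dy":0,"dz":-0.8,"wx":0,"wy":0,"wz":0},{"dx":0,"dy":0,"dz":-0.8,"wx":0,"wy":0,"wz":0},{"dx":0.8,"dy":0,"dz":-0.8,"wx":0,"wy":0,"wz":0},{"dx":0.9,"dy":0,"dz":0,"wx":0,"wy":0,"wz":0},{"dx":0.9,"dy":0,"dz":0,"wx":0,"wy":0,"wz":0},{"dx":0.9,"dy":0,"dz":0,"wx":0,"wy":0,"wz":0},{"dx":0.9,"dy":0,"dz":0,"wx":0,"wy":0,"wz":0},{"dx":0.9,"dy":0,"dz":0,"wx":0,"wy":0,"wz":0},{"dx":0.9,"dy":0,"dz":0,"wx":0,"wy":0,"wz":0},{"dx":0.9,"dy":0,"dz":0,"wx":0,"wy":0,"wz":0},{"dx":0.8,"dy":0,"dz":0,"wx":0,"wy":0,"wz":0}])

```text
t: 28.85
tcp_pos: [0.4518, -0.0322, 0.2193]
tcp_rot: [-2.221, 2.222, -0.001]
contact_force: [1.2, 0.5, -0.3]
width: 0.0854
```

step_arm(targets=[{"dx":0.8,"dy":0.2,"dz":0,"wx":0,"wy":0,"wz":0},{"dx":0.8,"dy":0.2,"dz":0,"wx":0,"wy":0,"wz":0},{"dx":0.6,"dy":0,"dz":0,"wx":0,"wy":0,"wz":0},{"dx":0,"dy":0,"dz":0,"wx":0,"wy":0,"wz":0},{"dx":0,"dy":0,"dz":0,"wx":0,"wy":0,"wz":0},{"dx":0,"dy":0,"dz":0,"wx":0,"wy":0,"wz":0}])

```text
t: 29.45
tcp_pos: [0.432, -0.1394, 0.219]
tcp_rot: [-2.222, 2.221, 0.002]
contact_force: [0.1, -0.1, -0.1]
width: 0.0851
```

```bash
python3 snap.py 8; python3 zoom.py scene8 160 160 180 s8z;python3 - <<'E'
from h import *
for n in("top","scene"):
    C=cloud(n,np.load(f"pics/{n}8.npz")['d'])
    for k,x,y in(("y",.4527,.3603),("b",.4558,.2449),("r",.465,.1328)):
        m=(C[...,2]>.085)&(C[...,2]<.115)&(np.hypot(C[...,0]-x,C[...,1]-y)<.035); q=C[m]
        if m.sum(): print(n,k,m.sum(),np.round(np.median(q,0),4),np.percentile(q[:,2],[75,90]).round(4))
    a=np.load(f"pics/{n}0.npz")['p'].astype(int);b=np.load(f"pics/{n}8.npz")['p'].astype(int)
    d=cv2.blur(np.abs(a-b).sum(2).astype(np.float32),(3,3)); cv2.imwrite(f"pics/diff_{n}.png",np.clip(d*2,0,255).astype(np.uint8))
print(ctrl.read_state()['t'])
E
```

```text
[ 0.432  -0.1394  0.219 ]
4.444444444444445
top y 275 [0.4511 0.3561 0.0991] [0.1003 0.1016]
top b 265 [0.4543 0.241  0.0995] [0.1009 0.1021]
top r 255 [0.4636 0.1295 0.0992] [0.1005 0.1012]
scene y 250 [0.4487 0.3632 0.0984] [0.0996 0.1005]
scene b 213 [0.4512 0.2484 0.099 ] [0.1    0.1008]
scene r 186 [0.4612 0.1376 0.098 ] [0.0998 0.1008]
29.55
```

View pics/both8.png

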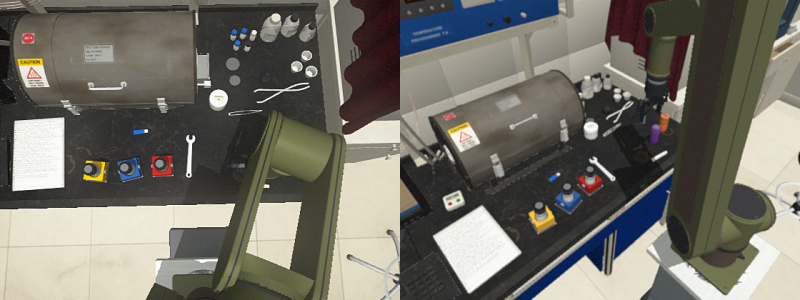

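View pics/s8z.png

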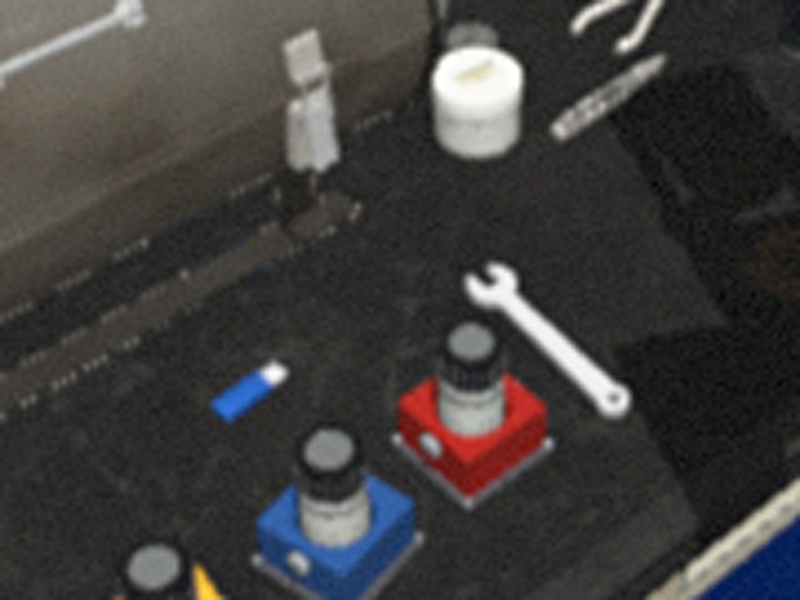

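View pics/diff_scene.png

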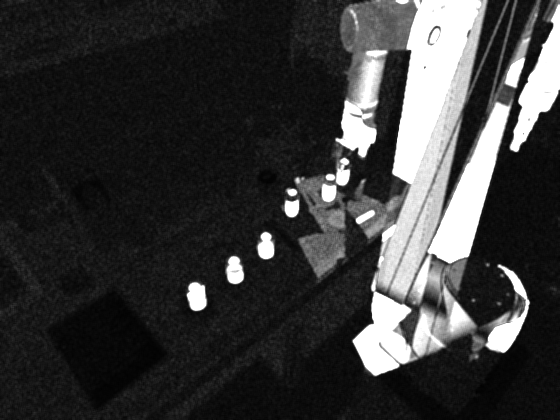

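The difference image shows only the three canisters have moved; the rest is the arm and its shadow. All three cap tops sit at 98–99.5 mm, upright. Handing in.

```bash
python3 -c "
from plant import ctrl
print(ctrl.sign_off(), ctrl.read_state()['t'])"
```

```text
the job is handed in; nothing more can be done
the job is handed in; nothing more can be done
```

All three canisters are pressed home and upright in their stands. I handed the job in after about 30 s; no verdict was reported.

| Canister (by start position) | Force when lifted | Contents | Stand |
|---|---|---|---|
| Left | about 5.8 N (0.58 kg) | slug | red |
| Right | about 3.4 N (0.34 kg) | sleeve | yellow |
| Middle | about 1.4 N (0.13 kg) | liner | blue |

**Pressing:** each canister was pushed past the noses onto its pad until the force between canister and stand was roughly 11–13 N. At that point its underside was at about 12.8 mm by the arm's readings.

**Last checks:**
- Both cameras put all three cap tops at 98–99.5 mm, against 99 mm when fully home.
- Comparing before and after pictures from the scene camera, nothing else on the bench had moved. The arm's shadow changed how the marker pen looked.

**Disagreements:**
- The two cameras differed by 3–4 mm in y. I used the mean and corrected it against the held canister before each insertion.
- The red insertion met a side force of about 5 N. I eased it off with a shift of about 1.5 mm.

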